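# Sort the bits left under the sink after a valve repair

## Task

Clear up under the sink: put the chrome valve handle and the brass nut into the open grey toolbox, one in each of its two bays (either way round), stand the blue bottle upright on the floor of the aluminium drip tray beside the glass jar, and lay the orange scoop flat, bowl opening upwards, on the floor of the green caddy. Leave the glass jar, the black sink plug and the red tin where they are.

Things in the scene. Friction and masses are not known exactly. Their poses are not given: they have to be found in the camera images.
- handle_c (a point): Chrome quarter-turn valve handle, loose, 0.09 kg: upright round hub 24 mm in diameter and 26 mm tall (blue dot on top) with a bar 62 mm long, 12 mm wide, 12 mm high (from 8 to 20 mm above its underside) through it. The point is the centre of the hub, 13 mm above the underside; x runs along the bar, y across it, z up. Pinch the hub and bar across y.
- nut_c (a point): Brass hexagonal compression nut, loose, 0.08 kg, 32 mm across flats, 37 mm across corners, 24 mm tall, black disc on top marking the bore. The point is its centre, 12 mm above the underside; x is square to one pair of flats (the others at 60 and 120 degrees), z up.
- bottle_c (a point): Blue round bottle with a white twist cap (does not turn), loose, standing, 0.18 kg: body 54 mm in diameter up to 70 mm, shoulder, cap 28 mm in diameter; 100 mm tall in all. The point is on its axis, 50 mm above the underside; z up.
- scoop_c (a point): Orange plastic scoop, loose, 0.05 kg, 120 mm long, 60 wide, 36 tall, on its flat bowl, opening up. The point is the grip point in mid-handle thickness, 30 mm above the underside; x runs along the handle to the bowl, z up. From it the box-shaped bowl spans x = 17 to 72 mm; the handle (20 wide, 12 thick, 24 mm clear of the table) runs to x = -48 mm. Mid-length of the scoop: x = 12 mm.
- toolbox: Small open grey plastic toolbox without its lid, fixed, black spring clip latches with steel catches on its -x face: 98 mm (x) by 192 mm (y), 55 mm tall, walls and floor 4 mm. One wall across its middle parts it into two bays, each 90 mm square inside, centred at y = +47 and -47 mm. Origin: centre of the underside, z up.
- drip_tray: Thin aluminium drip tray with dark ribs across its floor (flat to within 1 mm), fixed, 110 mm (x) by 190 mm (y), floor 3 mm thick, lip 10 mm high and 3 mm thick. Origin: centre of the underside, z up. The glass jar stands on its +y half; the -y half (middle at y = -47 mm) is free.
- caddy: Open green plastic caddy, fixed, a plain single bay 104 mm (x) by 160 mm (y), 45 mm tall, walls and floor 4 mm. Origin: centre of the underside, z up.
- jar_c (a point): Glass storage jar with yellow contents and a steel lid, loose, 68 mm in diameter, 78 mm tall, standing on the drip tray's +y half. The point is its centre, 39 mm above the underside. To be left alone.
- sink_plug: Black rubber sink plug, loose, 46 mm in diameter, 12 mm tall with a steel stud to 20 mm. Origin: centre of the underside. To be left alone.
- red_tin: Low round red tin with a red lid, loose, 58 mm in diameter, 38 mm tall. Origin: centre of the underside. To be left alone.
Not all that is in view belongs to the job. Of the things that look like the part that bears scoop_c, the middle-sized one is meant.

How it is judged (in metres and radians):
At the end, for the whole second after the job is handed in: Handle and nut lie inside the toolbox, one in each bay; bottle stands on the tray floor (tilt < 0.12 rad); scoop lies on the caddy floor, opening up (tilt < 0.15 rad); jar still stands on the tray; jar, plug and tin within 25 mm of their places; all at rest (< 20 mm/s) (x of handle_c in the frame of toolbox between -0.045 and 0.045 m and z of handle_c in the frame of toolbox between 0.006 and 0.045 m and x of nut_c in the frame of toolbox between -0.045 and 0.045 m and z of nut_c in the frame of toolbox between 0.006 and 0.045 m and ((y of handle_c in the frame of toolbox between 0.004 and 0.092 m and y of nut_c in the frame of toolbox between -0.092 and -0.004 m) or (y of nut_c in the frame of toolbox between 0.004 and 0.092 m and y of handle_c in the frame of toolbox between -0.092 and -0.004 m)) and x of bottle_c in the frame of drip_tray between -0.03 and 0.03 m and y of bottle_c in the frame of drip_tray between -0.075 and 0.075 m and z of bottle_c in the frame of drip_tray between 0.047 and 0.059 m and angle between each of bottle_c, jar_c's own z axis and vertical below 0.12 rad and x of scoop_c in the frame of caddy between -0.035 and 0.035 m and y of scoop_c in the frame of caddy between -0.045 and 0.045 m and z of scoop_c in the frame of caddy between 0.026 and 0.042 m and angle between scoop_c's own z axis and vertical below 0.15 rad and x of jar_c in the frame of drip_tray between -0.045 and 0.045 m and z of jar_c in the frame of drip_tray between 0.035 and 0.049 m and distance of each of jar_c, sink_plug, red_tin from where it was at the start of the episode below 0.025 m and linear speed of each of valve_handle, brass_nut, blue_bottle, scoop, glass_jar below 0.02 m/s); the robot touches nothing.
It fails at once if the glass jar, the sink plug or the red tin is pushed 40 mm or more from its place (distance of any of jar_c, sink_plug, red_tin from where it was at the start of the episode above 0.04 m).
It fails at once if the glass jar is tipped (angle between jar_c's own z axis and vertical above 0.35 rad).
It also fails if it takes over 120 s, if anything falls off the work surface, if the arm or the gripper's body presses on something with over 40 N, if the wrist force passes 120 N, or if a joint passes its speed limit or range.

## Robot

A 6-joint arm with a two-finger parallel gripper is mounted at the origin on the work surface. World frame = base frame: x ahead of the robot, y to its left, z up, the work surface at z = 0. Lengths are in m, angles in degrees, forces in N, time in s.
With the tool pointing down it reaches from about 0.325 to 1 m from the base axis. Payload 5.1 kg.
Tool frame: the origin (TCP) lies at the very end of the fingers, on their centre line; the grasp point (between the pads) lies 19 mm behind it (manip.grip_depth is the distance from the TCP to the grasp point, in m); x points along the fingers, y is the direction in which the jaws open and shut, and the axes are right-handed (so a half turn about x gives the same grasp; the last joint's range is limited). The gripper opens to 85 mm and grips with 20 to 120 N. Pads are 22 mm wide; open, the fingers measure 114 mm over their backs; the gripper's body (76 mm by 85 mm) begins 54 mm behind the grasp point. The pads swing forward as they close: fully open they stand 13 mm farther back than shut.
Start: joints at [72.33, 7.093, 94.555, -0, 78.352, -4.733], TCP at [0.146, 0.633, 0.231] pointing down, gripper open.
Joint ranges: [-149.61, 149.61], [-58.7, 133.49], [1.44, 155.28], [-77.14, 257.14], [18.33, 153.61], [-166.67, 166.67]. Speed limits (degrees/s): [147.25, 147.25, 180, 180, 180, 180].

## Interface

Orientations are given as a 3x3 rotation matrix whose columns are the frame's x, y, z axes.
In Python, from station import manip gives the robot as it stands.
- The arm moves only by the tool step_arm, never from a script. Its argument "plan" is a list of rows, each an object with "fingers": the closure, from 0 (fully open) to 1 (shut); "dp": the shift along the tool's x, y, z in mm, a list of three; "turn": the turn, a rotation vector about the tool's x, y, z in rad, a list of three. In form: [{"fingers": fingers, "dp": [x, y, z], "turn": [ax, ay, az]}, ...]. A call has 1 to 12 rows; each row is the pose to reach, as a shift and turn from the pose commanded when the call began, along the tool's axes at that moment; what a row does not reach only later rows make up. A row lasts 1/10 s, in which the tool goes at most 50 mm and 8.59 degrees, less where a joint would pass 70% of its speed; a pose out of reach is approached as far as the arm can. A call with a gripper value outside its range is refused whole. The fingers move at their own pace and stop on an object; "newtons" is the grip in N (left out, the last holds). Time passes only in rows, so rows that repeat a pose let the fingers close. It gives the time, the measured TCP pose, the force and the opening at its end, in the units of the state.
- manip.state(): the state, without advancing time (a new reading comes with each control period).
- manip.snapshot(name): name is "scene" or "side" or "wrist"; returns a dict with "color" (480x640x3 uint8, red, green, blue), "range_z" (480x640 float32, m along the optical axis (not along the pixel's ray), 0 where there is no reading), "vertical_fov" (degrees; the focal length in pixels is half the picture's height over the tangent of half this angle, whatever the lens; pixels are square), "cx", "cy" (the principal point, pixels), "dist" ([k1, k2, p1, p2, k3] as OpenCV has them; the pictures are not rectified), "R" (3x3) and "t" (3): a world point X has camera coordinates R X + t. Camera axes: x right, y down, z forward; pixel columns grow to the right and rows downward; lengths in m; the calibration is good to about 2 mm. A picture is of the moment at which its call begins.
- manip.sign_off(): hands the job in, once; it reports no verdict.
Trained networks look in the newest picture that a camera, given by its name, has taken for a name from the list of things; names that differ only in an ending like _2 or _b are one class to them, and where a whole thing is asked for, a point or a joint stands for the part that bears it (a point fixed in the world has none). Each returns a list of dicts, best first, with "confidence" (0 to 1); they miss things now and then, are a little off and sometimes report something else, mostly with a low value. They report only what shows in the picture. A call takes as long as a camera call. They do not tell look-alikes from the thing itself.
- manip.recognise(camera, thing): "centre" ([x, y, z] in m, in world coordinates, good to about 4 mm: the middle of the surface that is visible of it).
- manip.cut_out(camera, thing): "pixels" (480x640 bool, what is visible of it).
The state is a dict: "t": time; "qpos": joint angles; "dq": joint speeds; "joint_torque": joint torques, N m; "tool_pos": TCP position; "tcp_rot": TCP orientation; "ft_force": force on the tool from outside, world axes, zero at the start; "torque": the same for the moment, N m; "opening": opening from 0.0 (shut) to 1.0 (fully open).
Only numpy, scipy, OpenCV 4.12 (cv2) and the standard library are available. Lean on these libraries where they do the work, as an engineer would, in place of code of your own. Each camera call takes 0.05 s, during which the arm holds its last target. There are 200 camera calls.

## Working session

There is one attempt and no reset: what is moved stays moved. The work goes in short steps, Python scripts to look and compute and a tool call to move; the robot and the scene stay as the last step left them, time stands still between calls to the robot, and variables do not carry over. Pictures are saved under pics/ and viewed, about 12 in all and at most 16, crops included, and the job is handed in when it is done.

Besides the shell and the picture viewer there is one more tool, called after ">>>" as a command line: name --argument value ..., lists and objects as JSON in quotes. step_arm: Moves the arm, as the interface text tells. Its arguments: {"type":"object","properties":{"plan":{"type":"array"},"newtons":{"type":"number"}},"required":["plan"]}

```bash
mkdir -p pics; ls
python3 - <<'E'
from station import manip
import cv2,numpy as np
s=manip.state(); print({k:np.round(v,3).tolist() for k,v in s.items()})
print(manip.grip_depth)
for n in ["scene","side"]:
    d=manip.snapshot(n); cv2.imwrite(f"pics/{n}0.png",d["color"][:,:,::-1]); np.savez(f"{n}0.npz",**d)
    print(n,d["vertical_fov"],d["cx"],d["cy"],d["dist"],np.round(d["R"],3).tolist(),d["t"])
    for th in ["handle_c","nut_c","bottle_c","scoop_c","toolbox","drip_tray","caddy","jar_c","sink_plug","red_tin"]:
        print(th,[(np.round(r["centre"],3).tolist(),round(r["confidence"],2)) for r in manip.recognise(n,th)])
E
```

```text
pics
{'t': 0.0, 'qpos': [72.331, 7.133, 94.635, -0.002, 78.351, -4.732], 'dq': [-0.04, 0.108, -0.069, 0.036, 0.023, -0.036], 'joint_torque': [0.0, -42.362, -36.545, -0.0, 0.007, -0.0], 'tool_pos': [0.145, 0.633, 0.23], 'tcp_rot': [[-0.001, 0.224, 0.975], [-0.002, 0.975, -0.224], [-1.0, -0.002, -0.0]], 'ft_force': [-0.156, 0.053, -0.469], 'torque': [0.028, -0.04, 0.014], 'opening': 1.0}
0.0187
scene 50.72991991641847 326.64996049912986 247.10864414249832 [-0.03614664  0.          0.          0.          0.        ] [[-0.683, 0.73, 0.01], [0.403, 0.388, -0.829], [-0.609, -0.562, -0.559]] [ 0.31067164 -0.16892677  1.67662924]
handle_c []
nut_c [([0.523, 0.18, 0.024], 0.6)]
bottle_c [([0.445, -0.052, 0.055], 0.7)]
scoop_c [([0.35, -0.237, 0.036], 0.91), ([0.344, 0.193, 0.02], 0.89), ([0.466, 0.076, 0.03], 0.65)]
toolbox [([0.654, -0.009, 0.028], 0.66)]
drip_tray [([0.519, 0.359, 0.003], 0.67)]
caddy [([0.522, -0.401, 0.021], 0.8)]
jar_c [([0.699, 0.204, 0.013], 0.53)]
sink_plug [([0.699, 0.203, 0.013], 0.79)]
red_tin [([0.71, -0.188, 0.037], 0.97)]
side 53.94900593815814 323.3667304911988 239.14894789209058 [-0.02444713  0.          0.          0.          0.        ] [[-0.976, -0.219, 0.018], [-0.152, 0.617, -0.772], [0.158, -0.756, -0.635]] [0.5154743  0.12997937 1.07424446]
handle_c [([0.506, -0.173, 0.018], 0.65)]
nut_c [([0.514, 0.188, 0.029], 0.54)]
bottle_c [([0.427, -0.046, 0.054], 0.81)]
scoop_c [([0.344, -0.244, 0.031], 0.97), ([0.338, 0.189, 0.02], 0.68), ([0.466, 0.081, 0.026], 0.6), ([0.427, -0.046, 0.054], 0.35)]
toolbox [([0.661, -0.001, 0.026], 0.59)]
drip_tray [([0.503, 0.372, 0.007], 0.86), ([0.498, 0.44, 0.079], 0.24)]
caddy [([0.53, -0.409, 0.02], 0.89), ([0.516, 0.184, 0.026], 0.29)]
jar_c [([0.499, 0.441, 0.08], 0.62)]
sink_plug [([0.687, 0.198, 0.011], 0.73), ([0.7, -0.181, 0.042], 0.36)]
red_tin [([0.7, -0.18, 0.042], 0.72)]
```

View pics/scene0.png

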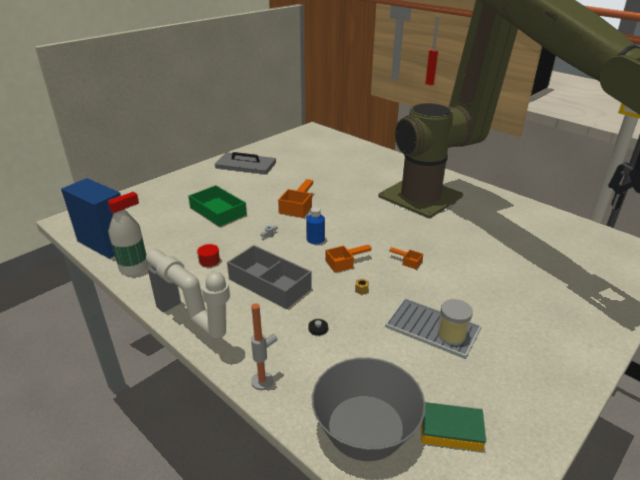

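View pics/side0.png

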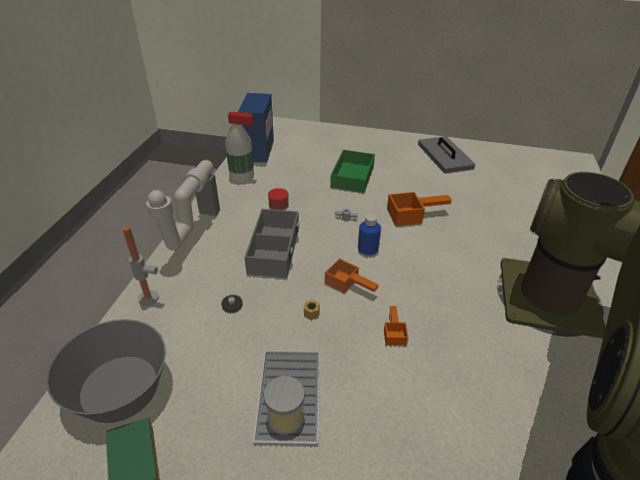

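The scene view (480x640) shows three orange scoops at about (297,202), (343,258) and (410,257). The valve handle is at (268,231), nut (362,286), bottle (316,227), toolbox (270,275), tray (433,327) and caddy (218,205). I'll build a metric top view from both depth images.

```bash
cat > h.py <<'E'
import numpy as np,cv2
def cloud(d):
    f=240/np.tan(np.radians(float(d["vertical_fov"])/2))
    K=np.array([[f,0,float(d["cx"])],[0,f,float(d["cy"])],[0,0,1]])
    v,u=np.mgrid[0:480,0:640]
    n=cv2.undistortPoints(np.stack([u,v],-1).reshape(-1,1,2).astype(np.float64),K,np.array(d["dist"],float)).reshape(480,640,2)
    z=d["range_z"]; P=np.dstack([n[...,0]*z,n[...,1]*z,z])
    X=(P-np.array(d["t"]))@np.array(d["R"])
    X[z<=0]=np.nan
    return X
def rect(xy):
    (c,s,a)=cv2.minAreaRect(np.asarray(xy,np.float32)*1000); return np.round(c,1),np.round(s,1),round(a,1)
E
python3 - <<'E'
from h import *
tiles=[]
for n in ["scene","side"]:
    d=dict(np.load(n+"0.npz")); X=cloud(d); hsv=cv2.cvtColor(d["color"],cv2.COLOR_RGB2HSV)
    H,S,V=[hsv[...,i].astype(int) for i in range(3)]
    ok=np.isfinite(X[...,2])&(X[...,0]>.28)&(X[...,0]<.8)&(X[...,1]>-.55)&(X[...,1]<.6)&(X[...,2]>.004)&(X[...,2]<.13)
    tab=np.isfinite(X[...,2])&(abs(X[...,2])<.01); print(n,"table z",np.nanmedian(X[...,2][tab]))
    m={"orange":ok&(H<14)&(H>4)&(S>150),"red":ok&((H<4)|(H>175))&(S>150),"blue":ok&(H>100)&(H<130)&(S>120),"green":ok&(H>55)&(H<90)&(S>100),"rest":ok&(S<70)}
    for k,mm in m.items():
        # components in the image
        nc,L,st,_=cv2.connectedComponentsWithStats(mm.astype(np.uint8))
        for i in range(1,nc):
            if st[i,4]<40: continue
            p=X[L==i]; print(n,k,st[i,:2]+st[i,2:4]//2,st[i,4],"z",np.round(np.percentile(p[:,2],[2,50,98])*1000,1),*rect(p[:,:2]))
E
```

```text
scene table z 0.00044979000335923535
scene orange [295 201] 746 z [ 6.2 33.  51.5] [ 338.2 -237. ] [124.8  87.5] 23.4
scene orange [348 258] 607 z [ 4.7 25.9 37.9] [446.7  72.9] [ 66.4 122.3] 71.2
scene orange [406 258] 272 z [ 5.2 19.3 27.8] [343.1 181. ] [53.6 87.8] 18.9
scene red [208 255] 382 z [ 7.2 36.5 41.8] [ 706.9 -194.8] [60.3 54.1] 74.5
scene blue [315 229] 443 z [ 8.  49.8 81.2] [440.8 -58. ] [37.3 45.9] 46.3
scene green [217 206] 1331 z [ 4.5 25.4 47. ] [ 529.5 -397.1] [170.6 109.4] 88.2
scene green [453 421] 1667 z [30.2 33.2 36.2] [721.8 560.8] [ 70.5 105.2] 34.6
scene rest [315 212] 86 z [ 82.2  97.1 103.6] [431.  -68.7] [35.2 26.2] 35.5
scene rest [268 232] 117 z [ 5.5 19.  28.4] [ 511.1 -176.9] [58.2 25.6] 14.2
scene rest [269 276] 3013 z [ 4.5 32.2 56.2] [658.9  -6.3] [109.1 199.2] 5.4
scene rest [433 328] 2079 z [ 4.1  9.  84. ] [475.2 373.6] [187.4 191.7] 12.9
scene rest [318 327] 266 z [ 4.8 12.  20.7] [693.1 194.6] [47.7 42.8] 43.8
scene rest [382 397] 4485 z [ 4.4 40.6 81.1] [736.7 425.9] [126.6 222.8] 0.0
side table z -0.0003588534738151493
side orange [411 2
[... 348 characters left out ...]
 [49.  39.5] 3.6
side green [352 171] 861 z [ 4.8 27.1 45.1] [ 524.8 -396. ] [173.7 104. ] 87.9
side green [121 450] 300 z [29.8 32.6 35.2] [735.3 555.2] [45.7 79. ] 35.3
side green [125 472] 63 z [29.8 32.9 35.6] [710.6 591.3] [21.3 27.7] 34.5
side rest [271 243] 2342 z [ 4.6 32.7 54.9] [654.1  -5.8] [105.1 198.4] 6.9
side rest [346 214] 145 z [ 5.  17.3 25.9] [ 502.5 -183. ] [55.1 54.1] 57.2
side rest [370 220] 122 z [ 82.1  96.9 101. ] [429.1 -67.5] [26.6 37.5] 11.1
side rest [232 303] 290 z [ 4.7 10.9 19.9] [689.7 196.9] [45.3 45.8] 63.5
side rest [126 373] 2148 z [ 4.3 45.  81. ] [759.8 440.3] [ 80.2 193.8] 0.0
side rest [286 398] 2538 z [ 4.2 71.2 82.9] [507.9 381.3] [110.5 195.4] 12.2
```

Run:
```python
import cv2,numpy as np
a=cv2.imread("pics/scene0.png")[170:280,250:440]; b=cv2.imread("pics/side0.png")[180:350,310:460]
a=cv2.resize(a,None,fx=4,fy=4,interpolation=cv2.INTER_CUBIC)
cv2.imwrite("pics/scoops.png",a)
```

```text
(no output)
```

View pics/scoops.png

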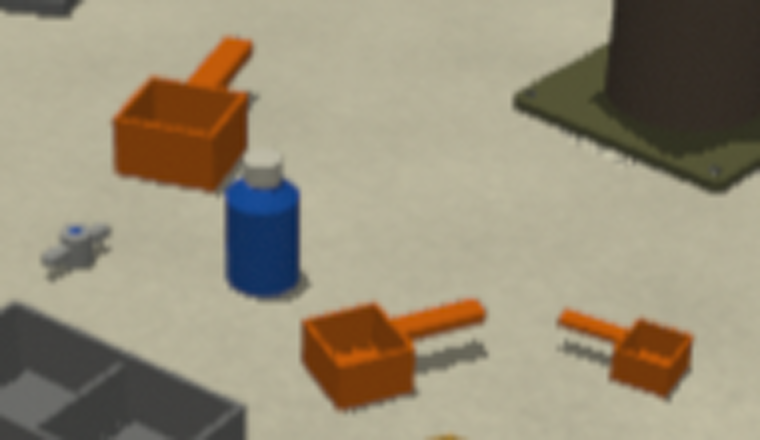

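Three scoops are in view: the large one (scene px 297,202; 51 mm tall), the middle one (348,258; 120 mm long, 37 mm tall) and the small one (410,257; 88 mm long, 28 mm tall). The middle one matches 120x60x36 and is the one meant. The enlarged crop confirms the size order. Next I'll check the wrist camera's geometry.

```bash
cat >> h.py <<'E'
def tool_move(s,pos,yaw):
    """dp (mm) & turn about tool x to reach pos with tool down and tool y at yaw (deg, mod 180)"""
    R=np.array(s["tcp_rot"]); dp=R.T@(np.array(pos)-np.array(s["tool_pos"]))*1000
    cur=np.degrees(np.arctan2(R[1,1],R[0,1])); dy=(yaw-cur+90)%180-90
    return np.round(dp,1), "turn x",round(-np.radians(dy),3)
E
python3 - <<'E'
from station import manip
from h import *
d=manip.snapshot("wrist"); s=manip.state()
R=np.array(d["R"]);T=np.array(s["tcp_rot"])
c=-R.T@d["t"]; print("cam in tool mm",T.T@(c-s["tool_pos"])*1000,"\ncam axes in tool",np.round(T.T@R.T,2),d["vertical_fov"])
print(tool_move(s,[.47,.0,.42],0),tool_move(s,[.47,0,.42],90))
E
```

```text
cam in tool mm [-142.63383012    0.69151633  -70.75517874] 
cam axes in tool [[-0.   -0.28  0.96]
 [ 1.   -0.    0.  ]
 [ 0.    0.96  0.28]] 69.547450485164
(array([-188.7, -544.8,  458. ]), 'turn x', np.float64(1.345)) (array([-188.7, -544.8,  458. ]), 'turn x', np.float64(-0.226))
```

>>> step_arm --plan '[{"fingers":0,"dp":[-190,0,0],"turn":[0,0,0]},{"fingers":0,"dp":[-190,-545,458],"turn":[-0.226,0,0]},{"fingers":0,"dp":[-190,-545,458],"turn":[-0.226,0,0]},{"fingers":0,"dp":[-190,-545,458],"turn":[-0.226,0,0]},{"fingers":0,"dp":[-190,-545,458],"turn":[-0.226,0,0]},{"fingers":0,"dp":[-190,-545,458],"turn":[-0.226,0,0]},{"fingers":0,"dp":[-190,-545,458],"turn":[-0.226,0,0]},{"fingers":0,"dp":[-190,-545,458],"turn":[-0.226,0,0]},{"fingers":0,"dp":[-190,-545,458],"turn":[-0.226,0,0]},{"fingers":0,"dp":[-190,-545,458],"turn":[-0.226,0,0]},{"fingers":0,"dp":[-190,-545,458],"turn":[-0.226,0,0]},{"fingers":0,"dp":[-190,-545,458],"turn":[-0.226,0,0]}]'

```text
t: 2.35
tool_pos: [0.3918, 0.1512, 0.3883]
tcp_rot: [[0.002, -0.0, 1.0], [0.0, 1.0, 0.0], [-1.0, 0.0, 0.002]]
ft_force: [1.4, -0.5, -0.2]
opening: 1.001
```

>>> step_arm --plan '[{"fingers":0,"dp":[-20,-130,60],"turn":[0,0,0]},{"fingers":0,"dp":[-20,-130,60],"turn":[0,0,0]},{"fingers":0,"dp":[-20,-130,60],"turn":[0,0,0]},{"fingers":0,"dp":[-20,-130,60],"turn":[0,0,0]},{"fingers":0,"dp":[-20,-130,60],"turn":[0,0,0]},{"fingers":0,"dp":[-20,-130,60],"turn":[0,0,0]}]'

```text
t: 2.95
tool_pos: [0.4512, 0.0238, 0.4074]
tcp_rot: [[-0.0, -0.001, 1.0], [0.0, 1.0, 0.001], [-1.0, 0.0, -0.0]]
ft_force: [0.2, 0.4, 0.5]
opening: 0.998
```

Run:
```python
from station import manip
from h import *
s=manip.state(); print(np.round(s["tool_pos"],4),np.round(s["dq"],1))
d=manip.snapshot("wrist"); np.savez("w1.npz",**d); cv2.imwrite("pics/w1.png",d["color"][:,:,::-1])
for th in ["handle_c","nut_c","bottle_c","scoop_c","toolbox","drip_tray","caddy","jar_c"]:
    print(th,[(np.round(r["centre"],3).tolist(),round(r["confidence"],2)) for r in manip.recognise("wrist",th)])
```

```text
[0.4512 0.0238 0.4074] [ 1.2 -0.2  0.2 -0.  -0.1 -0.2]
handle_c [([0.505, -0.18, 0.018], 0.69)]
nut_c [([0.512, 0.173, 0.023], 0.6), ([0.505, 0.355, 0.004], 0.3)]
bottle_c [([0.43, -0.064, 0.075], 0.65)]
scoop_c [([0.337, 0.197, 0.014], 0.79), ([0.467, 0.074, 0.02], 0.78), ([0.427, -0.062, 0.074], 0.4)]
toolbox [([0.67, -0.009, 0.01], 0.58)]
drip_tray [([0.506, 0.357, 0.001], 0.75)]
caddy [([0.528, -0.402, 0.011], 0.6)]
jar_c []
```

View pics/w1.png

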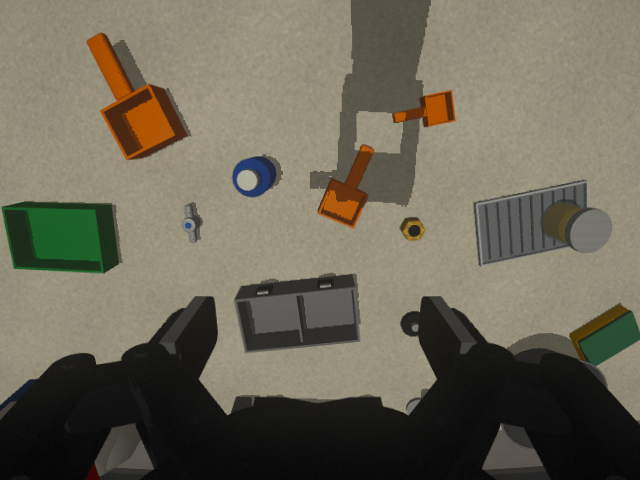

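The wrist view from above shows everything relevant: handle (190,224), nut (413,229), bottle (253,176), middle scoop (347,195), toolbox (298,315), tray (530,223), caddy (60,237). Image right is +y and image down is +x. Fitting poses from it.

```bash
cat > fit.py <<'E'
from h import *
import sys
def segs(d):
    X=cloud(d); hsv=cv2.cvtColor(d["color"],cv2.COLOR_RGB2HSV)
    H,S,V=[hsv[...,i].astype(int) for i in range(3)]
    return X,H,S,V
def box(X,x0,x1,y0,y1,z0,z1):
    return (X[...,0]>x0)&(X[...,0]<x1)&(X[...,1]>y0)&(X[...,1]<y1)&(X[...,2]>z0)&(X[...,2]<z1)
def rep(name,p): print(name,len(p),"z",np.round(np.percentile(p[:,2],[2,50,98])*1000,1),*rect(p[:,:2]),"mean",np.round(p[:,:2].mean(0)*1000,1))
E
python3 - <<'E'
from fit import *
d=dict(np.load("w1.npz")); X,H,S,V=segs(d)
print("table z",np.nanmedian(X[...,2][abs(X[...,2])<.01]))
rep("toolbox rim",X[box(X,.57,.76,-.13,.12,.049,.062)])
rep("caddy rim",X[box(X,.44,.62,-.52,-.30,.039,.052)])
rep("tray lip",X[box(X,.42,.59,.24,.48,.0065,.014)])
rep("jar top",X[box(X,.42,.60,.35,.52,.072,.09)])
org=(H>4)&(H<14)&(S>150)
rep("scoop all",X[org&box(X,.38,.53,.0,.14,.012,.045)])
rep("scoop rim",X[org&box(X,.38,.53,.0,.14,.031,.045)])
p=X[org&box(X,.38,.53,.0,.14,.02,.045)]
rep("bottle cap",X[box(X,.37,.5,-.12,0,.09,.112)])
rep("bottle body",X[box(X,.37,.5,-.12,0,.03,.09)])
rep("handle >10",X[box(X,.46,.56,-.24,-.13,.012,.035)])
rep("handle bar",X[box(X,.46,.56,-.24,-.13,.012,.0225)])
rep("hub",X[box(X,.46,.56,-.24,-.13,.0235,.035)])
bl=(H>100)&(H<130)&(S>100)
rep("dot",X[bl&box(X,.46,.56,-.24,-.13,.01,.035)])
rep("nut",X[box(X,.47,.56,.12,.24,.019,.03)])
rep("plug",X[box(X,.62,.74,.15,.25,.006,.03)])
E
python3 - <<'E'
import cv2,numpy as np
a=cv2.imread("pics/w1.png"); f=lambda c:cv2.resize(c,(400,400),interpolation=cv2.INTER_CUBIC)
cv2.imwrite("pics/hn.png",np.hstack([f(a[199:249,165:215]),f(a[205:255,388:438])]))
E
```

```text
table z 0.0001910872183829249
toolbox rim 1348 z [49.2 54.6 56.9] [655.7  -6.8] [104.9 193. ] 7.2 mean [655.2  -8.3]
caddy rim 1216 z [39.4 44.3 46.6] [ 526.6 -396.6] [163.  105.7] 87.3 mean [ 526.3 -395.8]
tray lip 830 z [ 6.7  9.8 13. ] [508.3 382.5] [111.4 193.6] 12.2 mean [502.7 374.7]
jar top 1614 z [73.7 81.2 83. ] [501.5 426.4] [67.7 67.7] 7.4 mean [500.5 423.4]
scoop all 990 z [14.1 35.5 37.7] [443.   75.3] [ 59.7 119.7] 67.4 mean [443.   76.6]
scoop rim 780 z [32.4 35.9 37.8] [443.   75.3] [ 59.6 119.7] 67.4 mean [433.8  79.6]
bottle cap 381 z [ 94.2  99.8 101.4] [429.3 -67.2] [27.4 26.9] 24.1 mean [428.9 -66.7]
bottle body 926 z [37.7 74.1 82.9] [429.6 -66.4] [52.  53.3] 60.4 mean [426.  -60.9]
handle >10 413 z [13.6 20.7 27.6] [ 506.9 -178.4] [23.6 60.9] 79.8 mean [ 505.6 -177.3]
handle bar 234 z [13.2 19.  21.7] [ 506.4 -176.3] [61.7 18.4] 6.3 mean [ 504.8 -176.4]
hub 172 z [24.3 26.  28.1] [ 507.  -178.8] [22.8 23.8] 79.6 mean [ 506.8 -178.6]
dot 25 z [24.8 26.7 28.8] [ 507.8 -178.3] [8.9 7.4] 5.3 mean [ 507.3 -178.8]
nut 353 z [19.9 24.4 26.1] [516.5 176.8] [32.1 34.6] 56.1 mean [515.9 176.7]
plug 368 z [ 7.1 12.5 21.3] [690.8 187.6] [31.  46.1] 88.7 mean [688.8 188.5]
```

View pics/hn.png

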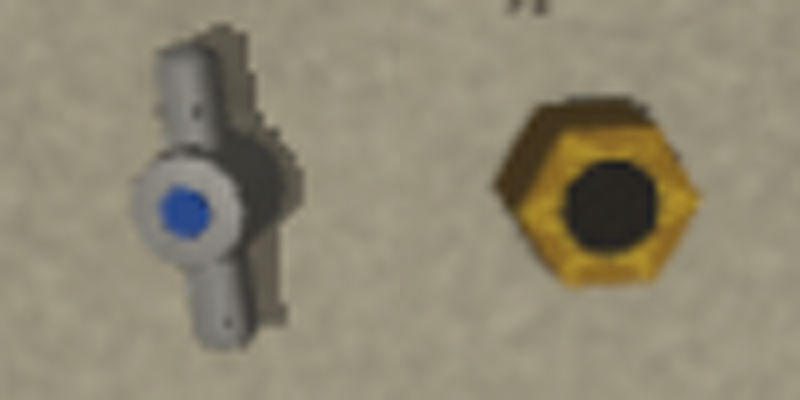

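All sizes agree with the description (toolbox 105x193 incl. clips, caddy 163x106, tray 111x194, scoop 120x60, nut 32-35, hub 24). The crop shows the bar tilted about +6.8° from world x, and the nut's flats square to world x within about 2°. Next: check for tall obstacles and compute the moves.

Run:
```python
from fit import *
from station import manip
for n in ["scene0","side0"]:
    X=cloud(dict(np.load(n+".npz"))); m=box(X,.55,1.1,-.4,.3,.09,.4)
    x,y=X[m][:,0],X[m][:,1]
    h,_,_=np.histogram2d(x,y,bins=[np.arange(.55,1.11,.05),np.arange(-.4,.31,.1)]); print(h.astype(int))
X,H,S,V=segs(dict(np.load("w1.npz")))
p=X[box(X,.46,.56,-.24,-.13,.012,.035)][:,:2]; q=p[np.hypot(p[:,0]-.507,p[:,1]+.1787)>.015]
for s_ in (1,-1): print(np.median(q[(q[:,0]-.507)*s_>0],0))
s=manip.state(); print(s["tool_pos"],tool_move(s,[.516,.1767,.10],60))
```

```text
[[  0   0   0   0   0   0   0]
 [  0   0   0   0   0   0   0]
 [  0   0   0   0   0   0   0]
 [  0   0   0   0   0   0   0]
 [  0   0   0   0   0   0   0]
 [256 112   0   0   0   0  35]
 [604 436 277 583 621 720 603]
 [  0   0  90  99  69  95   0]
 [  0   0   0   0   0   0   0]
 [  0   0   0   0   0   0   0]
 [  0   0   0   0   0   0   0]]
[[  0   0   0   0   0   0   0]
 [  0   0   0   0   0   0   0]
 [  0   0   0   0   0   0   0]
 [  0   0   0   0   0   0   0]
 [  0   0   0   0   0   0   0]
 [379 156   0   0   0   0  52]
 [200 232 274 527 552 711 520]
 [  0   0   0   6   0   4   0]
 [  0   0   0   0   0   0   0]
 [  0   0   0   0   0   0   0]
 [  0   0   0   0   0   0   0]]
[ 0.52902986 -0.17575241]
[ 0.48392986 -0.17845772]
[0.45133925 0.02351261 0.40746404] (array([307.5, 153.1,  64.8]), 'turn x', np.float64(0.525))
```

>>> step_arm --plan '[{"fingers":0,"dp":[307,153,65],"turn":[0.525,0,0]},{"fingers":0,"dp":[307,153,65],"turn":[0.525,0,0]},{"fingers":0,"dp":[307,153,65],"turn":[0.525,0,0]},{"fingers":0,"dp":[307,153,65],"turn":[0.525,0,0]},{"fingers":0,"dp":[307,153,65],"turn":[0.525,0,0]},{"fingers":0,"dp":[307,153,65],"turn":[0.525,0,0]},{"fingers":0,"dp":[307,153,65],"turn":[0.525,0,0]},{"fingers":0,"dp":[307,153,65],"turn":[0.525,0,0]},{"fingers":0,"dp":[307,153,65],"turn":[0.525,0,0]},{"fingers":0,"dp":[307,153,65],"turn":[0.525,0,0]},{"fingers":0,"dp":[307,153,65],"turn":[0.525,0,0]}]'

```text
t: 4.5
tool_pos: [0.5182, 0.1759, 0.1036]
tcp_rot: [[0.005, 0.502, 0.865], [0.001, 0.865, -0.502], [-1.0, 0.004, 0.004]]
ft_force: [-1.1, -0.4, -0.2]
opening: 1.002
```

Run:
```python
from fit import *
from station import manip
d=manip.snapshot("wrist"); np.savez("w2.npz",**d); cv2.imwrite("pics/w2.png",d["color"][:,:,::-1])
X,H,S,V=segs(d); rep("nut",X[box(X,.47,.56,.12,.24,.019,.03)])
s=manip.state(); print(s["tool_pos"],tool_move(s,[.516,.1767,.004],60))
```

```text
nut 1942 z [22.  24.2 25.6] [516.  177.2] [32.  36.4] 64.4 mean [515.5 177.5]
[0.51803262 0.17589074 0.1034    ] (array([99.4, -0.7, -2.5]), 'turn x', np.float64(-0.002))
```

View pics/w2.png

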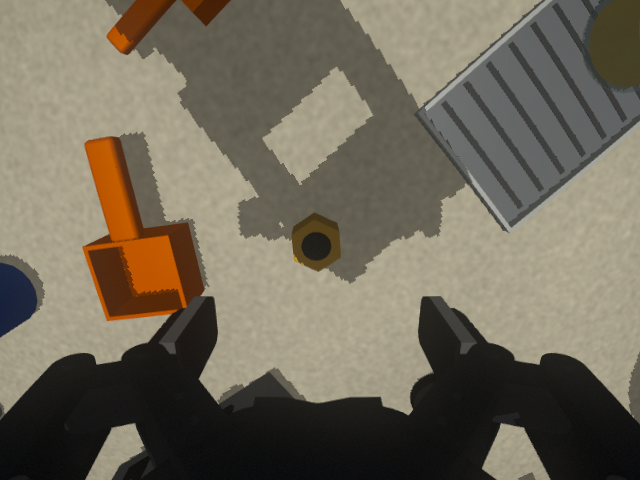

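The nut at (317,246) lies between the pads with its flats aligned within about 4°. Nothing is under the fingers, so I'll descend and grip.

>>> step_arm --plan '[{"fingers":0,"dp":[50,-0.5,-2.5],"turn":[-0.05,0,0]},{"fingers":0,"dp":[90,-0.5,-2.5],"turn":[-0.05,0,0]},{"fingers":0,"dp":[99,-0.5,-2.5],"turn":[-0.05,0,0]},{"fingers":0,"dp":[99,-0.5,-2.5],"turn":[-0.05,0,0]},{"fingers":0.5,"dp":[99,-0.5,-2.5],"turn":[-0.05,0,0]},{"fingers":1,"dp":[99,-0.5,-2.5],"turn":[-0.05,0,0]},{"fingers":1,"dp":[99,-0.5,-2.5],"turn":[-0.05,0,0]},{"fingers":1,"dp":[99,-0.5,-2.5],"turn":[-0.05,0,0]},{"fingers":1,"dp":[99,-0.5,-2.5],"turn":[-0.05,0,0]},{"fingers":1,"dp":[99,-0.5,-2.5],"turn":[-0.05,0,0]},{"fingers":1,"dp":[99,-0.5,-2.5],"turn":[-0.05,0,0]}]' --newtons 40

```text
t: 5.65
tool_pos: [0.5155, 0.1773, 0.0033]
tcp_rot: [[0.003, 0.457, 0.889], [0.001, 0.889, -0.457], [-1.0, 0.002, 0.002]]
ft_force: [-0.8, 0.9, 6.4]
opening: 0.363
```

>>> step_arm --plan '[{"fingers":1,"dp":[-40,0,0],"turn":[0,0,0]},{"fingers":1,"dp":[-90,0,0],"turn":[0,0,0]},{"fingers":1,"dp":[-110,-16,48],"turn":[0,0,0]},{"fingers":1,"dp":[-110,-30,90],"turn":[0,0,0]},{"fingers":1,"dp":[-110,-45,137],"turn":[0,0,0]},{"fingers":1,"dp":[-110,-60.6,182],"turn":[0,0,0]},{"fingers":1,"dp":[-110,-60.6,182],"turn":[0,0,0]},{"fingers":1,"dp":[-110,-60.6,182],"turn":[0,0,0]},{"fingers":1,"dp":[-110,-60.6,182],"turn":[0,0,0]}]'

```text
t: 6.55
tool_pos: [0.6472, 0.0405, 0.1108]
tcp_rot: [[-0.002, 0.457, 0.89], [0.0, 0.89, -0.457], [-1.0, -0.0, -0.002]]
ft_force: [0.3, 0.6, -1.2]
opening: 0.361
```

Run:
```python
from fit import *
from station import manip
s=manip.state(); print(s["tool_pos"],s["opening"],s["ft_force"],tool_move(s,[.650,.040,.010],63))
d=manip.snapshot("wrist"); X,H,S,V=segs(d); br=(H>15)&(H<32)&(S>120)&(X[...,2]<.2)&(X[...,2]>.05); rep("brass/pads",X[br])
```

```text
[0.64717914 0.04048943 0.11078915] 0.3611388521303568 [ 0.32809727  0.64665226 -1.21675126] (array([100.8,   0.9,   2.9]), 'turn x', np.float64(-0.003))
brass/pads 4680 z [109.6 131.2 132.6] [647.8  40.8] [31.5 36.7] 62.7 mean [643.6  43. ]
```

>>> step_arm --plan '[{"fingers":1,"dp":[45,1,3],"turn":[0,0,0]},{"fingers":1,"dp":[85,1,3],"turn":[0,0,0]},{"fingers":1,"dp":[100,1,3],"turn":[0,0,0]},{"fingers":1,"dp":[100,1,3],"turn":[0,0,0]},{"fingers":0.45,"dp":[100,1,3],"turn":[0,0,0]},{"fingers":0.45,"dp":[100,1,3],"turn":[0,0,0]},{"fingers":0.45,"dp":[100,1,3],"turn":[0,0,0]},{"fingers":0.45,"dp":[60,1,3],"turn":[0,0,0]},{"fingers":0.45,"dp":[10,1,3],"turn":[0,0,0]},{"fingers":0.45,"dp":[-40,1,3],"turn":[0,0,0]},{"fingers":0.45,"dp":[-40,1,3],"turn":[0,0,0]},{"fingers":0,"dp":[-40,1,3],"turn":[0,0,0]}]'

```text
t: 7.8
tool_pos: [0.6528, 0.0394, 0.1549]
tcp_rot: [[0.006, 0.457, 0.889], [-0.0, 0.889, -0.457], [-1.0, 0.003, 0.005]]
ft_force: [-0.0, 0.1, -0.4]
opening: 0.703
```

Run:
```python
from fit import *
from station import manip
d=manip.snapshot("wrist"); X,H,S,V=segs(d); br=(H>15)&(H<32)&(S>120)&box(X,.6,.72,-.1,.1,.005,.06); rep("brass",X[br])
s=manip.state(); print(s["tool_pos"],s["opening"],s["ft_force"],tool_move(s,[.507,-.1787,.10],95))
```

```text
brass 1049 z [ 8.2 27.9 29.4] [651.3  40.5] [31.6 35.9] 63.4 mean [649.3  41.7]
[0.65137577 0.03939652 0.15222029] 0.7885295096307259 [ 0.52769713  0.76013599 -0.88089705] (array([  52.1, -260. ,  -28.8]), 'turn x', np.float64(-0.562))
```

The nut is in the +y bay, with its top at 28 mm as it should be. On to the handle.

>>> step_arm --plan '[{"fingers":0,"dp":[52,-260,-29],"turn":[-0.562,0,0]},{"fingers":0,"dp":[52,-260,-29],"turn":[-0.562,0,0]},{"fingers":0,"dp":[52,-260,-29],"turn":[-0.562,0,0]},{"fingers":0,"dp":[52,-260,-29],"turn":[-0.562,0,0]},{"fingers":0,"dp":[52,-260,-29],"turn":[-0.562,0,0]},{"fingers":0,"dp":[52,-260,-29],"turn":[-0.562,0,0]},{"fingers":0,"dp":[52,-260,-29],"turn":[-0.562,0,0]},{"fingers":0,"dp":[52,-260,-29],"turn":[-0.562,0,0]},{"fingers":0,"dp":[52,-260,-29],"turn":[-0.562,0,0]},{"fingers":0,"dp":[52,-260,-29],"turn":[-0.562,0,0]}]'

```text
t: 8.85
tool_pos: [0.5073, -0.1777, 0.0994]
tcp_rot: [[0.0, -0.089, 0.996], [0.0, 0.996, 0.089], [-1.0, 0.0, 0.0]]
ft_force: [0.1, -0.1, 0.3]
opening: 1.0
```

Run:
```python
from fit import *
from station import manip
d=manip.snapshot("wrist"); cv2.imwrite("pics/w3.png",d["color"][:,:,::-1])
X,H,S,V=segs(d)
b=box(X,.46,.56,-.24,-.13,.0165,.0225)
rep("all",X[box(X,.46,.56,-.24,-.13,.015,.035)]); rep("bar",X[b]); rep("hub",X[box(X,.46,.56,-.24,-.13,.0235,.035)])
p=X[box(X,.46,.56,-.24,-.13,.0175,.035)][:,:2]; q=p[np.hypot(p[:,0]-.507,p[:,1]+.1787)>.015]
a,c=[np.median(q[(q[:,0]-.507)*k>0],0) for k in (1,-1)]; print("bar yaw",np.degrees(np.arctan2(*(a-c)[::-1])))
s=manip.state(); print(s["tool_pos"],tool_move(s,[.507,-.1787,.004],95))
```

```text
all 1895 z [16.6 23.2 27.3] [ 506.8 -179.1] [23.3 60.2] 80.4 mean [ 504.6 -179.3]
bar 903 z [16.8 19.5 21.5] [ 506.8 -179.5] [22.4 60.1] 81.5 mean [ 503.2 -179.3]
hub 940 z [24.3 26.1 27.5] [ 506.9 -179.1] [23.1 22.8] 49.3 mean [ 506.4 -179.2]
bar yaw 2.7319361527395434
[ 0.50732275 -0.17775957  0.09956626] (array([95.6, -0.9, -0.4]), 'turn x', np.float64(0.002))
```

View pics/w3.png

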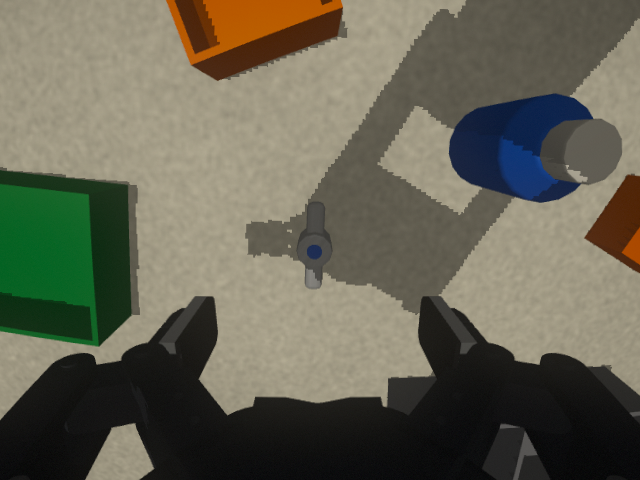

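The handle at (314,248) is centred between the pads and its bar lies square to the jaws. Descending to grip.

>>> step_arm --plan '[{"fingers":0,"dp":[50,-1,-0.5],"turn":[0.01,0,0]},{"fingers":0,"dp":[88,-1,-0.5],"turn":[0.01,0,0]},{"fingers":0,"dp":[96,-1,-0.5],"turn":[0.01,0,0]},{"fingers":0,"dp":[96,-1,-0.5],"turn":[0.01,0,0]},{"fingers":0.5,"dp":[96,-1,-0.5],"turn":[0.01,0,0]},{"fingers":1,"dp":[96,-1,-0.5],"turn":[0.01,0,0]},{"fingers":1,"dp":[96,-1,-0.5],"turn":[0.01,0,0]},{"fingers":1,"dp":[96,-1,-0.5],"turn":[0.01,0,0]},{"fingers":1,"dp":[96,-1,-0.5],"turn":[0.01,0,0]},{"fingers":1,"dp":[96,-1,-0.5],"turn":[0.01,0,0]},{"fingers":1,"dp":[96,-1,-0.5],"turn":[0.01,0,0]}]'

```text
t: 10.0
tool_pos: [0.5071, -0.1801, 0.0048]
tcp_rot: [[0.002, -0.077, 0.997], [-0.001, 0.997, 0.077], [-1.0, -0.001, 0.002]]
ft_force: [-1.5, 0.5, 6.1]
opening: 0.262
```

>>> step_arm --plan '[{"fingers":1,"dp":[-40,0,0],"turn":[0,0,0]},{"fingers":1,"dp":[-90,0,0],"turn":[0,0,0]},{"fingers":1,"dp":[-110,25,35],"turn":[0,0,0]},{"fingers":1,"dp":[-110,52,75],"turn":[0,0,0]},{"fingers":1,"dp":[-110,80,114],"turn":[0,0,0]},{"fingers":1,"dp":[-110,105,150],"turn":[0,0,0]},{"fingers":1,"dp":[-110,114.5,163],"turn":[0,0,0]},{"fingers":1,"dp":[-110,114.5,163],"turn":[0,0,0]},{"fingers":1,"dp":[-110,114.5,163],"turn":[0,0,0]}]'

```text
t: 10.9
tool_pos: [0.659, -0.0532, 0.1126]
tcp_rot: [[-0.002, -0.077, 0.997], [-0.0, 0.997, 0.077], [-1.0, -0.0, -0.002]]
ft_force: [0.2, 0.2, -0.8]
opening: 0.263
```

Run:
```python
from fit import *
from station import manip
d=manip.snapshot("wrist"); X,H,S,V=segs(d); rep("toolbox rim",X[box(X,.57,.76,-.13,.12,.049,.062)])
rep("dot",X[(H>100)&(H<130)&(S>100)&box(X,.6,.72,-.1,0,.1,.2)])
s=manip.state(); print(s["tool_pos"],s["opening"],s["ft_force"],tool_move(s,[.661,-.0535,.012],97))
```

```text
toolbox rim 7215 z [49.2 54.7 56.3] [655.4  -6.6] [104.8 193.4] 6.6 mean [642.6   6.1]
dot 446 z [133.2 134.3 135.4] [658.9 -52.4] [10.4  9.8] 16.4 mean [659.  -52.4]
[ 0.65873868 -0.05365917  0.11273843] 0.26353894338413797 [-0.97992444 -0.02245749 -1.80219315] (array([100.7,  -0. ,   2.4]), 'turn x', np.float64(-0.046))
```

>>> step_arm --plan '[{"fingers":1,"dp":[45,0,4],"turn":[-0.04,0,0]},{"fingers":1,"dp":[85,0,4],"turn":[-0.04,0,0]},{"fingers":1,"dp":[100,0,4],"turn":[-0.04,0,0]},{"fingers":1,"dp":[100,0,4],"turn":[-0.04,0,0]},{"fingers":0.55,"dp":[100,0,4],"turn":[-0.04,0,0]},{"fingers":0.55,"dp":[100,0,4],"turn":[-0.04,0,0]},{"fingers":0.55,"dp":[100,0,4],"turn":[-0.04,0,0]},{"fingers":0.55,"dp":[60,0,4],"turn":[-0.04,0,0]},{"fingers":0.55,"dp":[10,0,4],"turn":[-0.04,0,0]},{"fingers":0.55,"dp":[-40,0,4],"turn":[-0.04,0,0]},{"fingers":0.55,"dp":[-60,0,4],"turn":[-0.04,0,0]},{"fingers":0,"dp":[-60,0,4],"turn":[-0.04,0,0]}]'

```text
t: 12.15
tool_pos: [0.6671, -0.053, 0.1808]
tcp_rot: [[0.011, -0.117, 0.993], [-0.002, 0.993, 0.117], [-1.0, -0.003, 0.011]]
ft_force: [0.7, -1.4, 0.8]
opening: 0.604
```

Run:
```python
from fit import *
from station import manip
d=manip.snapshot("wrist"); X,H,S,V=segs(d); rep("dot",X[(H>100)&(H<130)&(S>100)&box(X,.6,.72,-.1,0,.01,.2)])
rep("brass",X[(H>15)&(H<32)&(S>120)&box(X,.6,.72,-.1,.1,.005,.06)])
s=manip.state(); print(s["tool_pos"],s["opening"],tool_move(s,[.4293,-.0667,.17],102.2),tool_move(s,[.4293,-.0667,.17],12.2))
```

```text
dot 97 z [29.3 30.8 32.2] [663.  -52.7] [9.  8.7] 6.2 mean [662.9 -52.7]
brass 1023 z [ 7.2 27.8 29.6] [651.7  40.5] [32.4 36.3] 4.3 mean [649.7  37.4]
[ 0.66539707 -0.05283449  0.17700285] 0.6908018410918686 (array([   5.6,   13.9, -236.1]), 'turn x', np.float64(-0.096)) (array([   5.6,   13.9, -236.1]), 'turn x', np.float64(1.475))
```

Both parts are in their bays: handle dot at z 31 mm, nut top at 28 mm. Next the bottle, gripped across the tray-x direction.

>>> step_arm --plan '[{"fingers":0,"dp":[5,14,-236],"turn":[1.475,0,0]},{"fingers":0,"dp":[5,14,-236],"turn":[1.475,0,0]},{"fingers":0,"dp":[5,14,-236],"turn":[1.475,0,0]},{"fingers":0,"dp":[5,14,-236],"turn":[1.475,0,0]},{"fingers":0,"dp":[5,14,-236],"turn":[1.475,0,0]},{"fingers":0,"dp":[5,14,-236],"turn":[1.475,0,0]},{"fingers":0,"dp":[5,14,-236],"turn":[1.475,0,0]},{"fingers":0,"dp":[5,14,-236],"turn":[1.475,0,0]},{"fingers":0,"dp":[5,14,-236],"turn":[1.475,0,0]},{"fingers":0,"dp":[5,14,-236],"turn":[1.475,0,0]},{"fingers":0,"dp":[5,14,-236],"turn":[1.475,0,0]},{"fingers":0,"dp":[5,14,-236],"turn":[1.475,0,0]}]'

```text
t: 13.4
tool_pos: [0.427, -0.0661, 0.1669]
tcp_rot: [[-0.003, 0.977, 0.214], [0.001, 0.214, -0.977], [-1.0, -0.002, -0.001]]
ft_force: [-0.2, -0.5, 0.2]
opening: 1.003
```

Run:
```python
from fit import *
from station import manip
d=manip.snapshot("wrist"); X,H,S,V=segs(d); rep("cap",X[box(X,.37,.5,-.12,0,.09,.112)])
rep("body",X[box(X,.37,.5,-.12,0,.055,.08)])
s=manip.state(); print(s["tool_pos"],s["dq"],tool_move(s,[.4293,-.0667,.040],12.2))
```

```text
cap 1473 z [ 91.8  99.8 101.1] [429.4 -67.1] [27.3 27. ] 16.6 mean [428.9 -65.8]
body 2389 z [58.4 73.9 79.7] [429.3 -67. ] [52.9 53.2] 36.0 mean [427.2 -58.9]
[ 0.42722557 -0.06612306  0.16724137] [ 0.02573995 -0.21394952 -0.54648511 -0.03819719  0.1094011   0.47153334] (array([127.2,   2.1,   1.1]), 'turn x', np.float64(0.002))
```

>>> step_arm --plan '[{"fingers":0,"dp":[30,2,1],"turn":[0,0,0]},{"fingers":0,"dp":[70,2,1],"turn":[0,0,0]},{"fingers":0,"dp":[110,2,1],"turn":[0,0,0]},{"fingers":0,"dp":[127,2,1],"turn":[0,0,0]},{"fingers":0,"dp":[127,2,1],"turn":[0,0,0]},{"fingers":0.3,"dp":[127,2,1],"turn":[0,0,0]},{"fingers":1,"dp":[127,2,1],"turn":[0,0,0]},{"fingers":1,"dp":[127,2,1],"turn":[0,0,0]},{"fingers":1,"dp":[127,2,1],"turn":[0,0,0]},{"fingers":1,"dp":[127,2,1],"turn":[0,0,0]}]' --newtons 40

```text
t: 14.45
tool_pos: [0.4316, -0.0674, 0.0435]
tcp_rot: [[0.003, 0.977, 0.212], [-0.001, 0.212, -0.977], [-1.0, 0.003, 0.002]]
ft_force: [-2.0, 0.5, 6.7]
opening: 0.611
```

>>> step_arm --plan '[{"fingers":1,"dp":[-25,0,0],"turn":[0,0,0]},{"fingers":1,"dp":[-60,0,0],"turn":[0,0,0]},{"fingers":1,"dp":[-85,10,-22],"turn":[0,0,0]},{"fingers":1,"dp":[-90,27,-60],"turn":[0,0,0]},{"fingers":1,"dp":[-90,45,-100],"turn":[0,0,0]},{"fingers":1,"dp":[-90,63,-140],"turn":[0,0,0]},{"fingers":1,"dp":[-90,81,-180],"turn":[0,0,0]},{"fingers":1,"dp":[-90,99,-220],"turn":[0,0,0]},{"fingers":1,"dp":[-90,117,-260],"turn":[0,0,0]},{"fingers":1,"dp":[-90,135,-300],"turn":[0,0,0]},{"fingers":1,"dp":[-90,153,-340],"turn":[0,0,0]},{"fingers":1,"dp":[-90,170,-376],"turn":[0,0,0]}]'

```text
t: 15.65
tool_pos: [0.5166, 0.3388, 0.1314]
tcp_rot: [[0.0, 0.977, 0.212], [0.0, 0.212, -0.977], [-1.0, 0.0, -0.0]]
ft_force: [0.4, -0.4, -1.2]
opening: 0.614
```

>>> step_arm --plan '[{"fingers":1,"dp":[0,0,0],"turn":[0,0,0]},{"fingers":1,"dp":[0,0,0],"turn":[0,0,0]},{"fingers":1,"dp":[0,0,0],"turn":[0,0,0]}]'

```text
t: 15.95
tool_pos: [0.5163, 0.3359, 0.1311]
tcp_rot: [[-0.001, 0.977, 0.211], [-0.001, 0.211, -0.977], [-1.0, -0.001, 0.0]]
ft_force: [-0.6, -0.3, -2.3]
opening: 0.616
```

Run:
```python
from fit import *
from station import manip
d=manip.snapshot("scene"); X,H,S,V=segs(d); cv2.imwrite("pics/s2.png",d["color"][:,:,::-1])
rep("body",X[(H>100)&(H<130)&(S>120)&box(X,.4,.65,.2,.42,.02,.25)]); rep("jar",X[box(X,.42,.60,.36,.52,.072,.09)])
s=manip.state(); print(s["tool_pos"],s["opening"],s["tcp_rot"],s["ft_force"],tool_move(s,[.518,.336,.046],12.2))
```

```text
body 537 z [ 93.8 124.6 167.7] [534.5 342.9] [39. 72.] 62.7 mean [532.3 350.1]
jar 614 z [73.2 81.7 84.5] [499.6 416.5] [91.7 68.8] 71.1 mean [507.4 428.8]
[0.51642717 0.33557058 0.13121099] 0.6113653314955662 [[-4.92069241e-04  9.77578998e-01  2.10568421e-01]
 [-4.67975012e-04  2.10568198e-01 -9.77579058e-01]
 [-9.99999769e-01 -5.79577344e-04  3.53868410e-04]] [ 0.61798943 -0.40078414 -1.80649592] (array([85.2,  1.7, -0.1]), 'turn x', np.float64(-0.001))
```

View pics/s2.png

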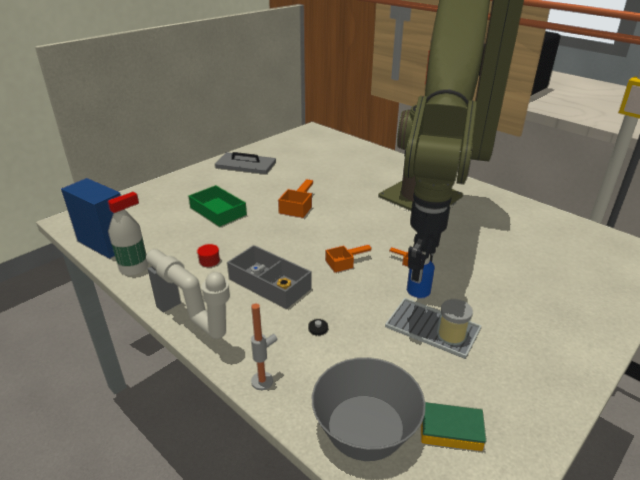

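The bottle at (420,280) is held upright over the free half of the tray, and the handle and nut are visible in separate bays. Lowering.

>>> step_arm --plan '[{"fingers":1,"dp":[35,1.5,0],"turn":[0,0,0]},{"fingers":1,"dp":[65,1.5,0],"turn":[0,0,0]},{"fingers":1,"dp":[78,1.5,0],"turn":[0,0,0]},{"fingers":1,"dp":[82,1.5,0],"turn":[0,0,0]},{"fingers":1,"dp":[84,1.5,0],"turn":[0,0,0]},{"fingers":1,"dp":[84,1.5,0],"turn":[0,0,0]},{"fingers":1,"dp":[84,1.5,0],"turn":[0,0,0]}]'

```text
t: 16.7
tool_pos: [0.5193, 0.3374, 0.0493]
tcp_rot: [[0.003, 0.977, 0.211], [0.001, 0.211, -0.977], [-1.0, 0.003, -0.001]]
ft_force: [1.0, 0.2, -1.0]
opening: 0.613
```

>>> step_arm --plan '[{"fingers":1,"dp":[2,0,0],"turn":[0,0,0]},{"fingers":1,"dp":[3,0,0],"turn":[0,0,0]},{"fingers":1,"dp":[3,0,0],"turn":[0,0,0]},{"fingers":1,"dp":[3,0,0],"turn":[0,0,0]}]'

```text
t: 17.1
tool_pos: [0.5191, 0.3375, 0.0466]
tcp_rot: [[0.002, 0.977, 0.212], [0.001, 0.212, -0.977], [-1.0, 0.002, -0.001]]
ft_force: [-1.8, -0.7, 5.1]
opening: 0.613
```

Contact (5 N upward change). Releasing and backing straight up.

>>> step_arm --plan '[{"fingers":0.3,"dp":[0,0,0],"turn":[0,0,0]},{"fingers":0.05,"dp":[0,0,0],"turn":[0,0,0]},{"fingers":0.05,"dp":[0,0,0],"turn":[0,0,0]},{"fingers":0.05,"dp":[0,0,0],"turn":[0,0,0]},{"fingers":0.05,"dp":[-20,0,0],"turn":[0,0,0]},{"fingers":0.05,"dp":[-60,0,0],"turn":[0,0,0]},{"fingers":0.05,"dp":[-100,0,0],"turn":[0,0,0]},{"fingers":0.05,"dp":[-140,0,0],"turn":[0,0,0]},{"fingers":0,"dp":[-140,0,0],"turn":[0,0,0]},{"fingers":0,"dp":[-140,0,0],"turn":[0,0,0]}]'

```text
t: 18.1
tool_pos: [0.5189, 0.3372, 0.186]
tcp_rot: [[0.003, 0.977, 0.211], [0.001, 0.211, -0.977], [-1.0, 0.003, -0.001]]
ft_force: [0.3, -0.7, -1.2]
opening: 0.997
```

Run:
```python
from fit import *
from station import manip
d=manip.snapshot("wrist"); X,H,S,V=segs(d)
rep("cap",X[box(X,.45,.6,.27,.388,.095,.112)&(S<90)]); rep("body",X[(H>100)&(H<130)&(S>120)&box(X,.4,.65,.2,.42,.02,.12)])
rep("jar",X[box(X,.42,.60,.37,.52,.072,.09)])
s=manip.state(); print(s["tool_pos"],tool_move(s,[.432,.080,.10],67.4),tool_move(s,[.432,.080,.10],67.4))
```

```text
cap 1253 z [ 97.  102.9 104.4] [518.6 338.4] [27.  26.8] 71.6 mean [518.4 339.2]
body 2648 z [27.5 76.9 84.6] [518.2 339.1] [51.4 51.8] 13.6 mean [516.5 348. ]
jar 7925 z [79.4 81.  82.5] [501.9 427.2] [67.4 66.6] 57.4 mean [501.8 427.9]
[0.51788757 0.33670334 0.18390579] (array([  84. , -138.1,  232.7]), 'turn x', np.float64(-0.963)) (array([  84. , -138.1,  232.7]), 'turn x', np.float64(-0.963))
```

The bottle stands with its cap centred and top at 103 mm, as it should, and the jar is unmoved. Now the middle scoop.

>>> step_arm --plan '[{"fingers":0,"dp":[0,-28,46],"turn":[-0.15,0,0]},{"fingers":0,"dp":[0,-52,88],"turn":[-0.3,0,0]},{"fingers":0,"dp":[0,-78,130],"turn":[-0.45,0,0]},{"fingers":0,"dp":[0,-104,175],"turn":[-0.6,0,0]},{"fingers":0,"dp":[40,-138,235],"turn":[-0.75,0,0]},{"fingers":0,"dp":[60,-138,233],"turn":[-0.9,0,0]},{"fingers":0,"dp":[80,-138,233],"turn":[-0.963,0,0]},{"fingers":0,"dp":[84,-138,233],"turn":[-0.963,0,0]},{"fingers":0,"dp":[84,-138,233],"turn":[-0.963,0,0]},{"fingers":0,"dp":[84,-138,233],"turn":[-0.963,0,0]}]'

```text
t: 19.15
tool_pos: [0.4333, 0.0805, 0.1011]
tcp_rot: [[0.001, 0.385, 0.923], [0.0, 0.923, -0.385], [-1.0, 0.0, 0.001]]
ft_force: [0.4, -0.0, 0.6]
opening: 1.0
```

Run:
```python
from fit import *
from station import manip
d=manip.snapshot("wrist"); X,H,S,V=segs(d); cv2.imwrite("pics/w4.png",d["color"][:,:,::-1])
org=(H>4)&(H<14)&(S>150)
q=X[org&box(X,.36,.53,.0,.14,.031,.045)]; rep("scoop",q)
u=np.array([.923,-.384]); v=np.array([.384,.923]); a=q[:,:2]@u; h=q[a<np.percentile(a,0.5)+.05]; rep("handle",h)
print("ends",np.percentile(a,[.2,99.8]),"handle lateral",np.percentile(h[:,:2]@v,[1,99]).mean())
s=manip.state(); print(s["tool_pos"],s["tcp_rot"],tool_move(s,[.429,.081,.012],67.4))
```

```text
scoop 4441 z [31.6 35.8 37.2] [443.   75.3] [ 60.1 120.4] 67.1 mean [433.3  80.3]
handle 2527 z [33.3 35.9 37.3] [410.6  88.6] [19.7 50.3] 67.9 mean [409.8  89.1]
ends [0.31993312 0.43956615] handle lateral 0.2396524734722819
[0.43368175 0.08055949 0.10168677] [[ 1.89678591e-03  3.84520580e-01  9.23114470e-01]
 [ 1.26649897e-04  9.23116031e-01 -3.84521491e-01]
 [-9.99998193e-01  8.46267297e-04  1.70225399e-03]] (array([89.7, -1.5, -4.6]), 'turn x', np.float64(-0.0))
```

View pics/w4.png

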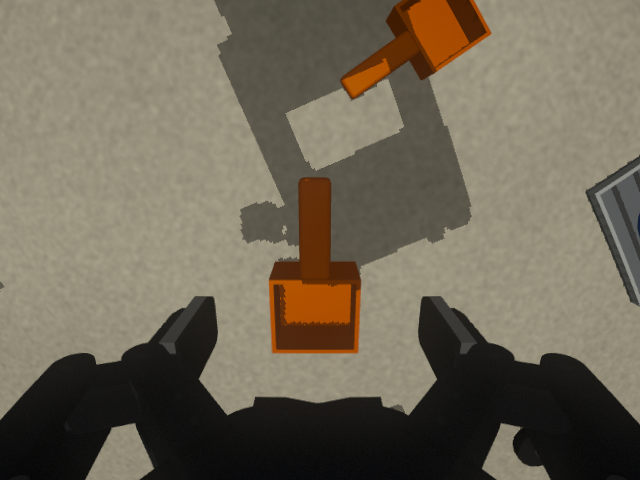

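The middle scoop's handle (315,230) points along the camera axis with its bowl at (315,310). The small scoop at (430,40) is well clear. Descending.

>>> step_arm --plan '[{"fingers":0,"dp":[45,-1.5,-4.5],"turn":[0,0,0]},{"fingers":0,"dp":[80,-1.5,-4.5],"turn":[0,0,0]},{"fingers":0,"dp":[89,-1.5,-4.5],"turn":[0,0,0]},{"fingers":0,"dp":[89,-1.5,-4.5],"turn":[0,0,0]},{"fingers":0.5,"dp":[89,-1.5,-4.5],"turn":[0,0,0]},{"fingers":1,"dp":[89,-1.5,-4.5],"turn":[0,0,0]},{"fingers":1,"dp":[89,-1.5,-4.5],"turn":[0,0,0]},{"fingers":1,"dp":[89,-1.5,-4.5],"turn":[0,0,0]},{"fingers":1,"dp":[89,-1.5,-4.5],"turn":[0,0,0]},{"fingers":1,"dp":[89,-1.5,-4.5],"turn":[0,0,0]},{"fingers":1,"dp":[89,-1.5,-4.5],"turn":[0,0,0]}]' --newtons 40

```text
t: 20.3
tool_pos: [0.4284, 0.0804, 0.0123]
tcp_rot: [[0.001, 0.385, 0.923], [0.0, 0.923, -0.385], [-1.0, 0.0, 0.001]]
ft_force: [-2.1, 0.7, 6.3]
opening: 0.223
```

>>> step_arm --plan '[{"fingers":1,"dp":[-25,0,0],"turn":[0,0,0]},{"fingers":1,"dp":[-65,0,0],"turn":[0,0,0]},{"fingers":1,"dp":[-100,0,0],"turn":[0,0,0]},{"fingers":1,"dp":[-120,-33,23],"turn":[0.1,0,0]},{"fingers":1,"dp":[-120,-66,46],"turn":[0.2,0,0]},{"fingers":1,"dp":[-120,-100,69],"turn":[0.3,0,0]},{"fingers":1,"dp":[-120,-133,92],"turn":[0.4,0,0]},{"fingers":1,"dp":[-120,-167,115],"turn":[0.5,0,0]},{"fingers":1,"dp":[-120,-200,139],"turn":[0.6,0,0]},{"fingers":1,"dp":[-120,-233,162],"turn":[0.72,0,0]},{"fingers":1,"dp":[-120,-267,185],"turn":[0.84,0,0]},{"fingers":1,"dp":[-120,-300,208],"turn":[0.96,0,0]}]'

```text
t: 21.5
tool_pos: [0.5042, -0.2783, 0.1309]
tcp_rot: [[-0.001, 0.978, 0.209], [0.0, 0.209, -0.978], [-1.0, -0.0, -0.001]]
ft_force: [0.4, 0.7, 0.5]
opening: 0.223
```

Run:
```python
from fit import *
from station import manip
s=manip.state(); print(s["tool_pos"],s["opening"],tool_move(s,[.5273,-.3816,.135],-2.7))
```

```text
[ 0.50423944 -0.27829924  0.13087577] 0.22266007272695817 (array([ -4.2,   1. , 105.8]), 'turn x', np.float64(0.258))
```

>>> step_arm --plan '[{"fingers":1,"dp":[-4,0,35],"turn":[0.1,0,0]},{"fingers":1,"dp":[-4,0,70],"turn":[0.2,0,0]},{"fingers":1,"dp":[-4,1,100],"turn":[0.26,0,0]},{"fingers":1,"dp":[-4,1,104],"turn":[0.26,0,0]},{"fingers":1,"dp":[-4,1,104],"turn":[0.26,0,0]},{"fingers":1,"dp":[-4,1,104],"turn":[0.26,0,0]},{"fingers":1,"dp":[-4,1,104],"turn":[0.26,0,0]}]'

```text
t: 22.2
tool_pos: [0.5275, -0.3767, 0.1352]
tcp_rot: [[-0.001, 0.999, -0.043], [0.001, -0.043, -0.999], [-1.0, -0.001, -0.001]]
ft_force: [0.5, 0.2, -0.9]
opening: 0.224
```

Run:
```python
from fit import *
from station import manip
d=manip.snapshot("wrist"); X,H,S,V=segs(d); cv2.imwrite("pics/w5.png",d["color"][:,:,::-1])
org=(H>4)&(H<14)&(S>150)
rep("scoop",X[org&box(X,.42,.62,-.5,-.3,.11,.2)]); q=X[org&box(X,.42,.62,-.5,-.3,.14,.17)]; rep("top",q)
A=np.c_[q[:,:2],np.ones(len(q))]; print("slope",np.linalg.lstsq(A,q[:,2],rcond=None)[0])
rep("caddy",X[box(X,.44,.62,-.52,-.28,.039,.052)])
s=manip.state(); print(s["tool_pos"],s["opening"],tool_move(s,[.5273,-.3816,.018],-2.7))
```

```text
scoop 7657 z [124.9 158.4 159.9] [ 528.6 -386. ] [109.6  35.7] 85.4 mean [ 527.1 -380.9]
top 6290 z [156.1 158.6 159.9] [ 526.8 -365.7] [69.2 26.8] 89.4 mean [ 527.6 -370. ]
slope [0.00432167 0.00096367 0.15653407]
caddy 3306 z [39.7 44.8 46.3] [ 527.1 -378.2] [122.5 104.9] 87.8 mean [ 528.3 -358.3]
[ 0.52762589 -0.37673098  0.13534581] 0.23059244377620433 (array([ 1.173e+02, -1.000e-01,  4.900e+00]), 'turn x', np.float64(0.004))
```

View pics/w5.png

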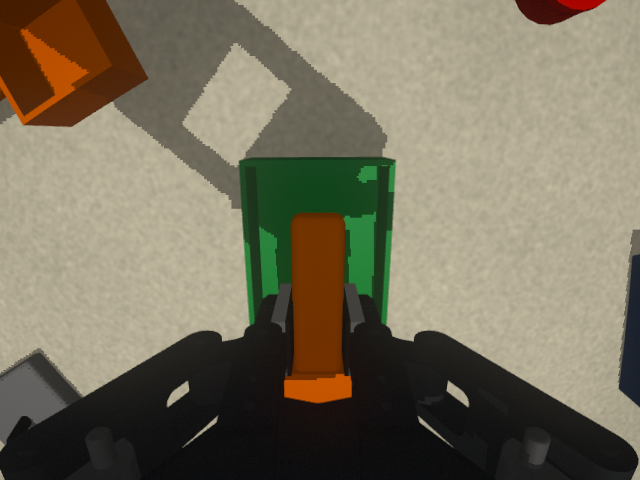

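The scoop at (318,300) is level (slope <0.5%) and centred over the caddy. Lowering.

>>> step_arm --plan '[{"fingers":1,"dp":[40,0,5],"turn":[0,0,0]},{"fingers":1,"dp":[80,0,5],"turn":[0,0,0]},{"fingers":1,"dp":[108,0,5],"turn":[0,0,0]},{"fingers":1,"dp":[114,0,5],"turn":[0,0,0]},{"fingers":1,"dp":[117,0,5],"turn":[0,0,0]},{"fingers":1,"dp":[118.5,0,5],"turn":[0,0,0]},{"fingers":1,"dp":[118.5,0,5],"turn":[0,0,0]},{"fingers":1,"dp":[118.5,0,5],"turn":[0,0,0]}]'

```text
t: 23.05
tool_pos: [0.5285, -0.3838, 0.0189]
tcp_rot: [[0.002, 0.999, -0.044], [-0.002, -0.044, -0.999], [-1.0, 0.002, 0.002]]
ft_force: [0.5, -0.3, -0.6]
opening: 0.226
```

>>> step_arm --plan '[{"fingers":1,"dp":[1.5,0,0],"turn":[0,0,0]},{"fingers":1,"dp":[2.5,0,0],"turn":[0,0,0]},{"fingers":1,"dp":[2.5,0,0],"turn":[0,0,0]},{"fingers":0.7,"dp":[2.5,0,0],"turn":[0,0,0]},{"fingers":0.55,"dp":[2.5,0,0],"turn":[0,0,0]},{"fingers":0.55,"dp":[2.5,0,0],"turn":[0,0,0]},{"fingers":0.55,"dp":[2.5,0,0],"turn":[0,0,0]},{"fingers":0.55,"dp":[-30,0,0],"turn":[0,0,0]},{"fingers":0.55,"dp":[-75,0,0],"turn":[0,0,0]},{"fingers":0.55,"dp":[-120,0,0],"turn":[0,0,0]},{"fingers":0.55,"dp":[-165,0,0],"turn":[0,0,0]},{"fingers":0,"dp":[-200,0,0],"turn":[0,0,0]}]'

```text
t: 24.25
tool_pos: [0.528, -0.3833, 0.2204]
tcp_rot: [[0.002, 0.999, -0.044], [-0.002, -0.044, -0.999], [-1.0, 0.002, 0.002]]
ft_force: [0.9, 0.4, 0.2]
opening: 0.6
```

Run:
```python
from fit import *
from station import manip
s=manip.state(); print(s["tool_pos"],s["ft_force"])
d=manip.snapshot("wrist"); X,H,S,V=segs(d)
q=X[(H>4)&(H<14)&(S>150)&box(X,.42,.62,-.5,-.3,.034,.06)]; rep("scoop top",q)
A=np.c_[q[:,:2],np.ones(len(q))]; print("slope",np.linalg.lstsq(A,q[:,2],rcond=None)[0][:2])
rep("caddy",X[(H>45)&(H<95)&box(X,.44,.62,-.52,-.28,.039,.052)])
d=manip.snapshot("side"); X,H,S,V=segs(d); cv2.imwrite("pics/side3.png",d["color"][:,:,::-1])
rep("tin",X[((H<4)|(H>175))&(S>150)&box(X,.6,.8,-.3,-.1,.03,.06)]);rep("plug",X[box(X,.62,.76,.13,.25,.004,.03)])
rep("dot",X[(H>100)&(H<130)&(S>100)&box(X,.6,.72,-.1,0,.01,.2)]); rep("brass",X[(H>15)&(H<32)&(S>120)&box(X,.6,.72,-.1,.1,.005,.06)])
rep("jar",X[box(X,.42,.60,.37,.52,.072,.09)]); rep("cap",X[box(X,.45,.6,.27,.388,.095,.112)&(S<90)])
```

```text
[ 0.5279707  -0.3833423   0.22036035] [0.87305253 0.39635079 0.17755909]
scoop top 281 z [34.1 38.7 41.2] [ 528.4 -397.4] [118.1  54.9] 86.1 mean [ 526.5 -390.1]
slope [0.00852452 0.03579866]
caddy 2615 z [39.6 44.8 46.4] [ 526.4 -397.2] [160.8 104.7] 87.9 mean [ 526. -394.]
tin 194 z [32.9 36.4 39.4] [ 703.1 -193.8] [52.6 56.3] 16.2 mean [ 702.7 -193.2]
plug 288 z [ 5.1 10.8 20. ] [690.4 197.6] [44.4 45.8] 49.6 mean [689.  199.6]
dot 6 z [29.2 31.  32.7] [661.9 -52.5] [4.1 6.9] 46.0 mean [661.7 -52.6]
brass 65 z [24.6 27.1 29.8] [652.2  40.2] [31.5 31.3] 21.5 mean [650.1  40.3]
jar 1259 z [73.7 80.9 83.5] [501.1 427.9] [66.9 67.2] 6.4 mean [500.3 430. ]
cap 177 z [ 96.  101.7 104. ] [517.4 338.6] [26.2 26.5] 71.6 mean [517.1 340. ]
```

View pics/side3.png

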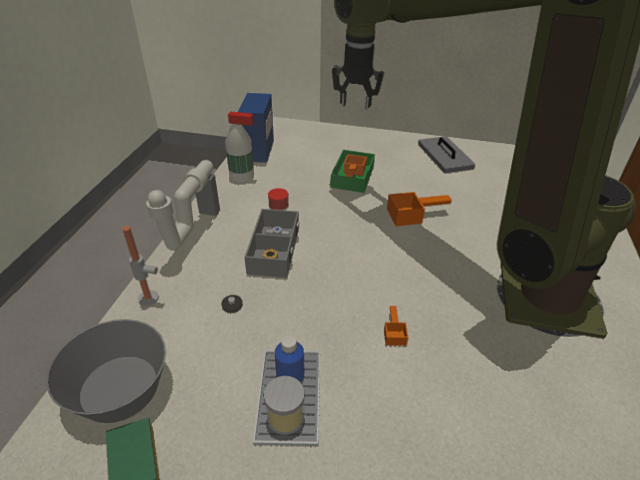

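In the side view everything is in place: scoop in the caddy (355,165), handle and nut in separate bays (277,230) and (270,253), and bottle beside the jar (290,360). The scoop fit had few points, so I'll check that once more before handing in.

Run:
```python
from fit import *
from station import manip
d=manip.snapshot("wrist"); X,H,S,V=segs(d); cv2.imwrite("pics/w6.png",cv2.resize(d["color"][150:400,200:450,::-1],(500,500)))
q=X[(H<20)&(S>100)&box(X,.48,.575,-.47,-.325,.03,.06)]; rep("scoop",q)
hd=q[q[:,1]>-.38]; rep("handle",hd)
A=np.c_[hd[:,:2],np.ones(len(hd))]; print("slope",np.linalg.lstsq(A,hd[:,2],rcond=None)[0][:2])
for y0 in np.arange(-.465,-.33,.015):
    m=q[(q[:,1]>y0)&(q[:,1]<y0+.015)]; print(round(y0,3),len(m),np.round(np.percentile(m[:,2],[50,90])*1000,1) if len(m) else '')
```

```text
scoop 2312 z [31.5 39.7 41.5] [ 527.2 -398.5] [120.7  59.7] 88.0 mean [ 527.6 -395.4]
handle 904 z [36.8 39.8 41.6] [ 528.9 -359.3] [42.2 19. ] 87.7 mean [ 529.2 -358.4]
slope [ 0.00596779 -0.02230931]
-0.465 384 [38.7 40.6]
-0.45 95 [39.8 40.7]
-0.435 114 [39.8 40.7]
-0.42 159 [39.9 41. ]
-0.405 458 [39.7 40.8]
-0.39 299 [39.9 41. ]
-0.375 310 [39.9 41. ]
-0.36 329 [39.9 40.9]
-0.345 164 [39.4 40.7]
-0.33 0
```

View pics/w6.png

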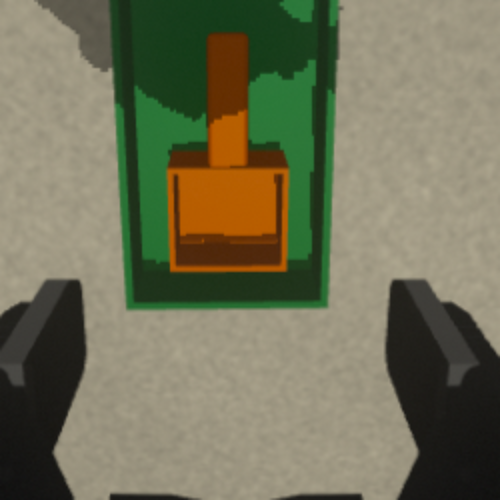

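The scoop lies flat and centred, opening up; its rim and handle top are at 40 mm along the whole length (4 mm floor + 36 mm). Handing in.

```bash
python3 -c "
from station import manip
print(manip.state()['t'],manip.sign_off())"
```

```text
the job is handed in; nothing more can be done
24.4 None
```

I finished the job and handed it in at about 24.4 s of the 120 s; signing off gives no verdict.

- **Toolbox:** The nut went into the +y bay and the handle into the -y bay. In the last pictures both sit upright on the floor, with the nut top at 28 mm and the handle top at 31 mm.
- **Drip tray:** The blue bottle stands in the middle of the free half of the tray. Its cap top reads about 102–103 mm, as expected on the 3 mm floor.
- **Caddy:** I picked the middle-sized of the three scoops. It lies centred on the caddy floor with its bowl facing up. The rim and handle top measure 40 mm along its whole length, so it is flat.
- **Left alone:** The jar and the red tin are within about 2 mm of where they were. The plug is too, compared like for like with the side and scene cameras. It read about 10 mm off in the first wrist view, where a finger partly hid it.
- **Arm:** The gripper is 0.22 m above the table and touching nothing.

One check disagreed: my first scoop fit gave a slope of 0.036, but it used few points because part of the scoop was in shadow. The repeat fit used many more points and came out level.

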